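# Lock the catch cup under the ingredient dispenser

## Task

Clear the tall tin from in front of the ingredient dispenser and stand it upright in the shallow tray. Then take the handled cup that has lugs on its rim, push it up into the dispenser's collar with its handle at the double rib, and twist it until the handle points straight out at the front and the lugs drop into their lock, so that the cup hangs there level when you let go. Leave the plain cup, the jar and the carton where they are.

Things in the scene. Friction and masses are not known exactly. Their poses are not given: they have to be found in the camera images.
- dispenser: Fixed dispenser, turned up to 20 deg. Origin on the table under the collar's vertical axis; -x is its front, z up. Foot plate x -65..110, y -70..70 mm, 12 high; column at the back, x 73..103, y -18..18, 362 high; clear hopper, radius 45, over the collar from z 194 to 358. Aluminium collar: outer radius 58 mm, z 163..194, open below, one dark rib outside at the front, a double rib at the entry direction.
- collar (a point): On the collar's axis, 169 mm above the table: the floor of the lock pockets. Turning: with the lugs raised above the ledge lip (top z 174 mm, roof z 188, lugs 6 thick), turn the cup counter-clockwise seen from above from the entry direction through 39 deg to the front (end stop 3 deg further); lowered 5 mm, the lugs sit in the pockets with 3 deg of play each way. Locked, the cup's underside is at z 100 mm.
- entry (a point): Double rib outside the collar (radius 60 mm, z 180 mm). It shows where the handle must point for the lugs to pass up: 39 deg from the front (-x) towards the dispenser's +y, that is cup yaw = dispenser yaw - 39 deg. Inside, three ledges leave a bore of radius 40 mm and, 120 deg apart, three entry gaps 36 deg wide reaching out to radius 51 mm.
- cup: Loose upright steel cup with three rim lugs and a straight black handle, 0.26 kg. Origin: centre of its underside, z up, handle along its -x. Open top, outer radius 33 mm (foot) to 36 (rim), 75 high. Lugs 6 mm thick, 14.5 wide, to radius 47, flush with the rim (z 69..75), one over the handle, two at 120 deg to it. Handle: flat-sided bar 22 wide, 26 high (z 20..46), out to 154 mm from the axis.
- cup_grip (a point): Middle of the cup's handle where it is best held: 130 mm from the cup's axis along its -x, 33 mm above its underside. The handle stays below the collar throughout.
- cup_seat (a point): Point on the cup's axis at the height of the lugs' undersides (69 mm above its underside). Coincides with the collar point when locked.
- plain_cup: Bystander: loose cup with the same shape, size and handle but without lugs. It may stand in either cup place. Origin and axes as the cup's.
- tin: Loose tall closed tin, 60 mm in diameter, 170 mm high, about 0.35 kg, standing upright in front of the dispenser. Origin at the centre of its underside. It is to end upright in the tray.
- tray: Fixed shallow rectangular open tray, 200 mm (x) by 130 mm (y), rim 25 mm high, walls and floor 4 mm thick. Origin at the centre of its underside. A jar stands in its +x half; the -x half is free.
- jar: Bystander: small closed jar, 56 mm in diameter, 75 mm high, standing in the tray's +x half. Origin at the centre of its underside.
- carton: Bystander: loose closed cardboard carton, 100 (x) by 80 (y) by 66 mm high. Origin at the centre of its underside.

How it is judged:
On the way, in this order (a step that is already met when the one before it is completed fails the run):
1. the tin stands released in the tray (x of tin in the frame of tray between -0.075 and 0.075 m and y of tin in the frame of tray between -0.045 and 0.045 m and z of tin in the frame of tray below 0.012 m and angle between tin's own z axis and vertical below 0.1 rad and contact force between the fingers and tin below 0.1 N), for 0.2 s.
2. the cup has been pushed up into the collar with its handle still well short of the front (lugs in the entry gaps) (z of cup_seat in the frame of collar between 0 and 0.015 m and horizontal distance between cup_seat and collar below 0.008 m and angle between the x axis of cup and the x axis of dispenser, either way round above 0.45 rad), for 0.05 s.
3. the cup has been twisted home: lugs in the lock pockets (horizontal distance between cup_seat and collar below 0.007 m and z of cup_seat in the frame of collar between -0.003 and 0.003 m and angle between the x axis of cup and the x axis of dispenser, either way round below 0.14 rad and x of cup_grip in the frame of dispenser below -0.1 m and angle between cup's own z axis and vertical below 0.1 rad), for 0.2 s.
At the end, for the whole second after the job is handed in: Tin upright (0.1 rad) on the tray floor, its axis within 75 x 45 mm of the centre; cup hanging in the collar, seat point within 7 mm sideways and 3 mm in height of the collar point, level within 0.1 rad, handle within 0.14 rad of the dispenser front; both released, at rest (all of step 1 and all of step 3 and contact force between the fingers and cup below 0.1 N and linear speed of each of tin, cup below 0.02 m/s); the robot touches nothing.
It fails at once if plain cup disturbed (moved more than 40 mm) (distance of plain_cup from where it was at the start of the episode above 0.04 m).
It fails at once if jar disturbed (moved more than 40 mm) (distance of jar from where it was at the start of the episode above 0.04 m).
It fails at once if carton disturbed (moved more than 40 mm) (distance of carton from where it was at the start of the episode above 0.04 m).
It fails at once if a bystander or the tin tipped over (angle between any of plain_cup, jar, carton, tin's own z axis and vertical above 0.6 rad).
It also fails if it takes over 61 s, if anything falls off the work surface, if the arm or the gripper's body presses on something with over 40 N, if the wrist force passes 120 N, or if a joint passes its speed limit or range.

## Robot

A 6-joint arm with a two-finger parallel gripper is mounted at the origin on the work surface. World frame = base frame: x ahead of the robot, y to its left, z up, the work surface at z = 0. Lengths are in m, angles in rad, forces in N, time in s.
With the tool pointing down it reaches from about 0.25 to 0.725 m from the base axis. Payload 9.7 kg.
Tool frame: the origin (TCP) lies between the finger pads; the fingertips stand 14 mm ahead of it and the grasp point (between the pads) lies 5 mm behind it; z points along the fingers, y is the direction in which the jaws open and shut (so a half turn about z gives the same grasp; the last joint's range is limited). The gripper opens to 85 mm and grips with 20 to 120 N. Pads are 22 mm wide; open, the fingers measure 114 mm over their backs; the gripper's body (76 mm by 85 mm) begins 54 mm behind the grasp point. The pads swing forward as they close: fully open they stand 13 mm farther back than shut.
Start: joints at [-1.132, 0.087, 0.176, 1.66, 0, 1.571], TCP at [0.234, -0.498, 0.245] pointing down, gripper open.
Joint ranges: [-3.13, 3.13], [-0.85, 1.81], [-1.15, 1.24], [-2.2, 2.28], [-1.44, 1.52], [-3.14, 3.14]. Speed limits (rad/s): [2.22, 2.22, 2.57, 3.14, 3.14, 3.14].

## Interface

Orientations are given as a rotation vector (axis times angle).
In Python, from station import * gives the robot as it stands.
- The arm moves only by the shell command python3 -m pendant 'ROWS' [FORCE]. ROWS is JSON, a list of rows, each an object of numbers: "jaw": the finger opening in mm, from 0 to 85.4; "dx", "dy", "dz": the shift along the tool's x, y, z in mm; "ax", "ay", "az": the turn, a rotation vector about the tool's x, y, z in degrees. In form: [{"jaw": .., "dx": .., "dy": .., "dz": .., "ax": .., "ay": .., "az": ..}, ...]. A call has 1 to 5 rows; each row is the pose to reach, as a shift and turn from the pose commanded when the call began, along the tool's axes at that moment; what a row does not reach only later rows make up. A row lasts 1/8 s, in which the tool goes at most 62.5 mm and 10.7 degrees, less where a joint would pass 70% of its speed; a pose out of reach is approached as far as the arm can. A call with a gripper value outside its range is refused whole. The fingers move at their own pace and stop on an object; FORCE is the grip in N (left out, the last holds). Time passes only in rows, so rows that repeat a pose let the fingers close. It gives the time, the measured TCP pose, the force and the opening at its end, in the units of the state.
- get_obs(): the state, without advancing time (a new reading comes with each control period).
- read_camera(name): name is "scene" or "top" or "wrist"; returns (picture, depth): 480x640x3 uint8, red, green, blue; 480x640 float32, m along the optical axis (not along the pixel's ray), 0 where there is no reading.
- calibration(name): a dict with "fx", "fy", "cx", "cy" (pixels), "extrinsics" (4x4, takes a point from world to camera coordinates); the wrist camera has in their place "mount" (4x4, takes a point from camera to tool coordinates, whose origin is the TCP and whose axes are the flange's). Camera axes: x right, y down, z forward; pixel columns grow to the right and rows downward; lengths in m; the calibration is good to about 2 mm. A picture is of the moment at which its call begins: read the wrist's pose just before it. calibration takes no time and is no camera call.
- close_job(): hands the job in, once; it reports no verdict.
Trained networks look in the newest picture that a camera, given by its name, has taken for a name from the list of things; names that differ only in an ending like _2 or _b are one class to them, and where a whole thing is asked for, a point or a joint stands for the part that bears it (a point fixed in the world has none). Each returns a list of dicts, best first, with "p" (0 to 1); they miss things now and then, are a little off and sometimes report something else, mostly with a low value. They report only what shows in the picture. A call takes as long as a camera call.
- recognise(camera, name): "extent" ([left, top, width, height] in pixels, round what is visible of it).
- silhouettes(camera, name): "pixels" (480x640 bool, what is visible of it) and "extent" ([left, top, width, height] in pixels, round what is visible of it).
- pinpoint(camera, name): "point" ([column, row] in pixels: a listed point, or the origin of a listed thing).
The state is a dict: "clock": time; "qpos": joint angles; "dq": joint speeds; "joint_efforts": joint torques, N m; "eef_pos": TCP position; "eef_rot": TCP orientation; "ft_force": force on the tool from outside, world axes, zero at the start; "moment": the same for the moment, N m; "gripper_width": finger opening in m.
Only numpy, scipy, OpenCV 4.12 (cv2) and the standard library are available. Lean on these libraries where they do the work, as an engineer would, in place of code of your own. Each camera call takes 0.05 s, during which the arm holds its last target.

## Working session

There is one attempt and no reset: what is moved stays moved. The work goes in short steps, Python scripts to look and compute and a shell command to move; the robot and the scene stay as the last step left them, time stands still between calls to the robot, and variables do not carry over. Pictures are saved under pics/ and viewed, and the job is handed in when it is done.

```bash
ls; mkdir -p pics; python3 - <<'E'
from station import *
import cv2,numpy as np
print(get_obs())
for c in("scene","top"):
    p,d=read_camera(c); cv2.imwrite(f"pics/{c}0.png",p[:,:,::-1]); np.save(f"pics/{c}0.npy",d)
    k=calibration(c); print(c,{a:(np.round(b,4).tolist()) for a,b in k.items()})
print(calibration("wrist"))
E
```

```text
pics
{'clock': 0.0, 'qpos': array([-1.13202758e+00,  8.74411466e-02,  1.75095448e-01,  1.65981332e+00,
       -2.03105176e-05,  1.57083447e+00]), 'dq': array([ 0.00068616,  0.00049577, -0.00063497,  0.00132253, -0.00083388,
       -0.00124601]), 'joint_efforts': array([-1.07719210e-03, -5.20384991e+01,  4.64810407e+01,  1.61716773e-02,
       -1.24354742e-04,  9.15036580e-08]), 'eef_pos': array([ 0.23355084, -0.49769495,  0.24457362]), 'eef_rot': array([-3.06501291e+00, -6.83354074e-01,  4.96805656e-04]), 'ft_force': array([ 0.22907041,  0.62911927, -0.85208738]), 'moment': array([ 0.06581957, -0.02812704, -0.00296508]), 'gripper_width': 0.0855525869822467}
scene {'fx': 481.0908, 'fy': 481.0908, 'cx': 320.7721, 'cy': 234.3142, 'extrinsics': [[0.6276, 0.7783, 0.0193, -0.2876], [0.4845, -0.3711, -0.7922, -0.153], [-0.6094, 0.5065, -0.61, 1.6158], [0.0, 0.0, 0.0, 1.0]]}
top {'fx': 517.2248, 'fy': 517.2248, 'cx': 315.6998, 'cy': 239.4751, 'extrinsics': [[0.0041, -0.9999, -0.0168, -0.0251], [-0.9934, -0.0021, -0.1145, 0.5541], [0.1144, 0.0172, -0.9933, 1.433], [0.0, 0.0, 0.0, 1.0]]}
{'fx': 428.85620618283554, 'fy': 428.85620618283554, 'cx': 328.6472355250015, 'cy': 239.78781627047147, 'mount': array([[ 7.22596050e-04, -9.44862268e-01, -3.27467209e-01,
         8.49167323e-02],
       [ 9.99999738e-01,  6.95728387e-04,  1.99190508e-04,
        -5.85082103e-04],
       [ 3.96206385e-05, -3.27467267e-01,  9.44862523e-01,
        -1.27662117e-01],
       [ 0.00000000e+00,  0.00000000e+00,  0.00000000e+00,
         1.00000000e+00]])}
```

View pics/scene0.png

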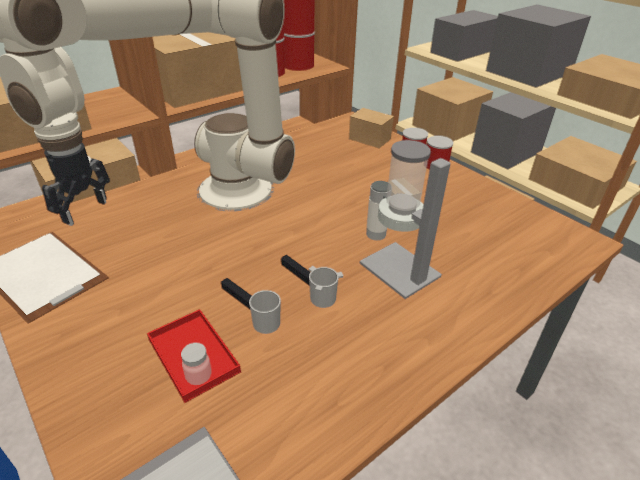

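View pics/top0.png

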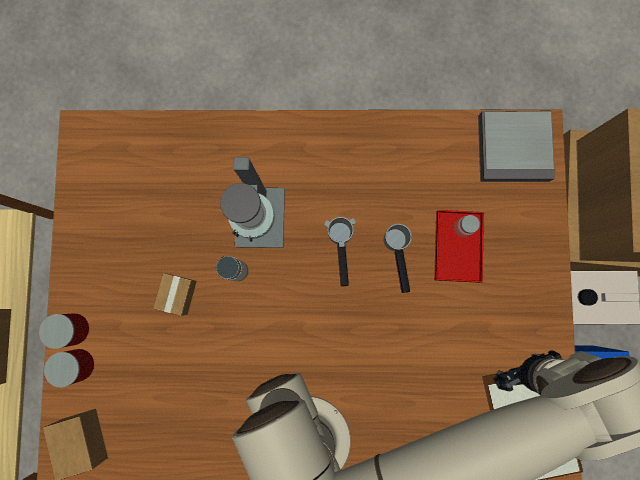

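```bash
python3 - <<'E'
from station import *
import numpy as np
for c in("scene","top"):
    k=calibration(c);E=k["extrinsics"];d=np.load(f"pics/{c}0.npy")
    for n in("dispenser","cup","plain_cup","tin","tray","jar","carton"):
        for s in silhouettes(c,n)[:2]:
            m=s["pixels"]&(d>0); v,u=np.nonzero(m);z=d[m]
            P=np.c_[(u-k["cx"])/k["fx"]*z,(v-k["cy"])/k["fy"]*z,z,]
            W=(P-E[:3,3])@E[:3,:3]
            np.save(f"pics/{c}_{n}.npy",W)
            if len(W):print(c,n,round(s["p"],2),s["extent"],len(W),np.percentile(W,[2,50,98],axis=0).round(3).tolist())
    for n in("cup_grip","entry","collar","cup","tin","dispenser"):
        print(c,n,[(round(q["p"],2),np.round(q["point"]).tolist()) for q in pinpoint(c,n)[:3]])
print(get_obs()["clock"])
E
```

```text
scene dispenser 0.64 [360.4, 138.7, 92.2, 160.8] 7763 [[0.538, 0.072, 0.002], [0.638, 0.122, 0.195], [0.706, 0.207, 0.359]]
scene cup 0.86 [278.3, 253.1, 66.0, 54.8] 1476 [[0.433, -0.127, 0.001], [0.563, -0.101, 0.044], [0.613, -0.057, 0.076]]
scene plain_cup 0.57 [217.6, 280.9, 65.1, 55.0] 1556 [[0.424, -0.284, 0.0], [0.542, -0.261, 0.044], [0.595, -0.218, 0.075]]
scene plain_cup 0.45 [360.9, 138.5, 93.0, 161.1] 7751 [[0.543, 0.072, 0.004], [0.638, 0.122, 0.196], [0.706, 0.2, 0.359]]
scene tray 0.74 [148.9, 309.5, 92.5, 91.8] 3884 [[0.442, -0.497, -0.0], [0.527, -0.427, 0.004], [0.642, -0.367, 0.025]]
scene jar 0.71 [183.3, 344.1, 23.7, 39.1] 934 [[0.576, -0.473, 0.012], [0.612, -0.452, 0.063], [0.623, -0.427, 0.081]]
scene cup_grip []
scene entry [(0.95, [399.0, 196.0]), (0.74, [404.0, 214.0]), (0.74, [320.0, 297.0])]
scene collar [(0.65, [402.0, 214.0])]
scene cup [(0.75, [322.0, 299.0])]
scene tin [(0.91, [375.0, 234.0]), (0.18, [404.0, 214.0])]
scene dispenser [(0.6, [398.0, 267.0]), (0.25, [288.0, 264.0])]
top dispenser 0.55 [221.8, 157.0, 62.8, 92.1] 4121 [[0.537, 0.072, 0.004
[... 522 characters left out ...]
.41 [217.7, 158.2, 65.3, 89.7] 4007 [[0.538, 0.074, 0.007], [0.596, 0.123, 0.227], [0.699, 0.192, 0.363]]
top tray 0.95 [433.0, 214.2, 50.6, 67.1] 2869 [[0.441, -0.494, -0.002], [0.525, -0.424, 0.005], [0.635, -0.364, 0.028]]
top jar 0.96 [453.0, 213.9, 26.7, 21.4] 401 [[0.57, -0.469, 0.013], [0.592, -0.438, 0.077], [0.616, -0.419, 0.084]]
top carton 0.82 [155.0, 276.2, 40.7, 39.5] 1273 [[0.347, 0.324, 0.005], [0.399, 0.362, 0.066], [0.448, 0.412, 0.072]]
top cup_grip [(0.7, [345.0, 278.0])]
top entry [(0.56, [234.0, 234.0])]
top collar [(0.62, [254.0, 220.0])]
top cup [(0.95, [340.0, 233.0])]
top tin [(0.57, [238.0, 274.0])]
top dispenser [(0.58, [262.0, 225.0]), (0.47, [252.0, 220.0])]
1.4
```

```bash
cat > h.py <<'E'
import numpy as np,cv2
from scipy.optimize import least_squares
def cloud(k,d,E=None):
    E=k["extrinsics"] if E is None else E
    v,u=np.mgrid[:480,:640];m=d>0
    z=d[m];P=np.c_[(u[m]-k["cx"])/k["fx"]*z,(v[m]-k["cy"])/k["fy"]*z,z]
    return (P-E[:3,3])@E[:3,:3],m
def box(W,lo,hi): return W[((W>lo)&(W<hi)).all(1)]
def circ(P,r=None):
    if r is None:
        f=least_squares(lambda q:np.hypot(P[:,0]-q[0],P[:,1]-q[1])-q[2],[*P[:,:2].mean(0),.03],loss="soft_l1",f_scale=.002)
    else: f=least_squares(lambda q:np.hypot(P[:,0]-q[0],P[:,1]-q[1])-r,P[:,:2].mean(0),loss="soft_l1",f_scale=.002)
    return f.x.round(4)
def rect(P):
    (c,s,a)=cv2.minAreaRect((P[:,:2]*1000).astype(np.float32)); return np.round(c,1),np.round(s,1),round(a,1)
E
python3 - <<'E'
from station import *
from h import *
for c in("scene","top"):
    k=calibration(c);W,_=cloud(k,np.load(f"pics/{c}0.npy"))
    print(c)
    f=box(W,[.5,.0,.008],[.8,.25,.016]); print("foot",rect(f),len(f))
    f=box(W,[.5,.0,.365-.01],[.8,.25,.367])
    cv=cv2.convexHull((f[:,:2]*1000).astype(np.float32))[:,0]; print("top362",len(f))
    f1=f[f[:,0]>.655]; print("coltop",rect(f1),f1.mean(0).round(4),len(f1)); f2=f[f[:,0]<.655];print("hop",rect(f2),cv2.minEnclosingCircle((f2[:,:2]*1000).astype(np.float32)))
    f=box(W,[.5,.0,.189],[.7,.25,.198]);print("collar top",rect(f),cv2.minEnclosingCircle((f[:,:2]*1000).astype(np.float32)))
    f=box(W,[.5,.0,.02],[.8,.25,.15]);print("column",f.min(0),f.max(0))
    f=box(W,[.5,.0,.166],[.7,.25,.188]);
    if len(f)>20: print("collar side",circ(f,.058),len(f))
    f=box(W,[.42,.15,.02],[.51,.25,.165]);print("tin side",circ(f,.03),len(f))
    f=box(W,[.42,.15,.166],[.51,.25,.178]);print("tin top",rect(f),len(f))
    for nm,y0,y1 in(("cup",-.16,-.04),("plain",-.31,-.18)):
        f=box(W,[.52,y0,.005],[.64,y1,.06]);print(nm,"side",circ(f,.0345),len(f))
        f=box(W,[.38,y0,.03],[.53,y1,.055]);f=f[f[:,0]<.525];l=cv2.fitLine(f[:,:2].astype(np.float32),cv2.DIST_HUBER,0,.01,.01).ravel();print(" handle",l,np.degrees(np.arctan2(l[1],l[0])),f[:,0].min(),np.median(f[:,2]),np.percentile(f[:,2],95))
        f=box(W,[.52,y0,.07],[.64,y1,.08]);print(" rim",rect(f),circ(f),len(f))
    f=box(W,[.38,-.54,.018],[.68,-.33,.03]);print("tray",rect(f))
    f=box(W,[.53,-.5,.04],[.68,-.38,.1]);print("jar",rect(f))
    f=box(W,[.3,.28,.055],[.5,.45,.08]);print("carton",rect(f))
E
```

```text
scene
foot (array([624. , 138.3]), array([144.5, 177.2]), 89.5) 1831
top362 714
coltop (array([689.4, 136.6]), array([29.6, 35.3]), 1.5) [0.6919 0.1339 0.3603] 144
hop (array([600.3, 139.3]), array([86.6, 92. ]), 40.0) ((601.37744140625, 138.83831787109375), 47.09458923339844)
collar top (array([615. , 130.6]), array([128.4, 110.1]), 34.3) ((615.6958618164062, 132.47885131835938), 82.5533676147461)
column [0.50005773 0.11610744 0.02007251] [0.7065332  0.19169338 0.14992747]
collar side [0.6025 0.1406] 363
tin side [0.4679 0.201 ] 594
tin top (array([465.4, 194.8]), array([46.6, 60.2]), 45.1) 161
cup side [ 0.5784 -0.0922] 718
 handle [ 0.99459565  0.10382427  0.47769275 -0.10613986] 5.9594316 0.42669150562075214 0.04405469765545394 0.04726176304479522
 rim (array([577.4, -98.5]), array([85.5, 84.2]), 22.2) [ 0.5794 -0.0923  0.0358] 208
plain side [ 0.5609 -0.2507] 773
 handle [ 0.9879043   0.15506464  0.45287138 -0.27292112] 8.920545 0.4080187648360156 0.043954992184505895 0.047025259151991086
 rim (array([ 561. , -250.9]), array([70.4, 73.5]), 81.4) [ 0.561  -0.2509  0.0343] 146
tra
[... 731 characters left out ...]
 array([56.5, 56.4]), 1.0) 379
cup side [ 0.571  -0.0923] 373
 handle [ 0.9963831   0.08497512  0.4746452  -0.09899615] 4.8745933 0.42535505051605904 0.04565454470481257 0.05083913821770641
 rim (array([575.5, -84.6]), array([81.3, 84.5]), 75.7) [ 0.5769 -0.0909  0.0359] 146
plain side [ 0.5589 -0.2455] 366
 handle [ 0.9867725   0.16211143  0.46543664 -0.2634273 ] 9.329473 0.40686727455416444 0.045584652575804296 0.05038348372824233
 rim (array([ 558.5, -249. ]), array([69.5, 69.9]), 45.0) [ 0.5586 -0.2492  0.0339] 94
tray (array([ 539. , -430.3]), array([132.5, 200.4]), 87.0)
jar (array([ 592.4, -444.1]), array([53. , 51.8]), 72.7)
carton (array([399.1, 370.7]), array([ 82.1, 100.1]), 75.9)
```

```bash
cat >> h.py <<'E'
from scipy.spatial.transform import Rotation as R
def down(h):  # tool down, tool x at heading h deg
    h=np.radians(h); return np.c_[[np.cos(h),np.sin(h),0],[np.sin(h),-np.cos(h),0],[0,0,-1]]
def go(o,p,h=None,Rt=None):
    R0=R.from_rotvec(o["eef_rot"]).as_matrix(); x=R0[:,0]
    print("t",round(o["clock"],2),"pos",o["eef_pos"].round(4),"head",round(np.degrees(np.arctan2(x[1],x[0])),1),"tilt",round(np.degrees(np.arccos(-R0[2,2])),2),"q",np.degrees(o["qpos"]).round(0),"w",round(o["gripper_width"]*1000,1),"F",o["ft_force"].round(1))
    if p is None: return
    if Rt is None: Rt=down(h)
    d=R0.T@(np.array(p)-o["eef_pos"])*1000; a=np.degrees(R.from_matrix(R0.T@Rt).as_rotvec())
    print("d",d.round(1),"a",a.round(1))
E
python3 - <<'E'
from station import *
from h import *
go(get_obs(),[.467,.201,.25],158)
E
```

```text
t 1.4 pos [ 0.2337 -0.4979  0.2453] head 25.1 tilt 0.0 q [-65.   5.  10.  95.   0.  90.] w 85.3 F [-0.7 -0.1 -0.1]
d [ 508.1 -533.5   -4.7] a [   0.    -0.  -132.9]
```

```bash
python3 -m pendant '[{"jaw":85,"dx":508,"dy":-533,"dz":-5,"az":-133},{"jaw":85,"dx":508,"dy":-533,"dz":-5,"az":-133},{"jaw":85,"dx":508,"dy":-533,"dz":-5,"az":-133},{"jaw":85,"dx":508,"dy":-533,"dz":-5,"az":-133},{"jaw":85,"dx":508,"dy":-533,"dz":-5,"az":-133}]' 60; python3 - <<'E'
from station import *
from h import *
go(get_obs(),[.467,.201,.25],158)
E
```

```text
t 1.4 pos [ 0.2337 -0.4979  0.2453] head 25.1 tilt 0.0 q [-65.   5.  10.  95.   0.  90.] w 85.3 F [-0.7 -0.1 -0.1]
d [ 508.1 -533.5   -4.7] a [   0.    -0.  -132.9]invalid input at $[0]: expected keys jaw, dx, dy, dz, ax, ay, az
```

```bash
python3 -m pendant '[{"jaw":85,"dx":508,"dy":-533,"dz":-5,"ax":0,"ay":0,"az":-133},{"jaw":85,"dx":508,"dy":-533,"dz":-5,"ax":0,"ay":0,"az":-133},{"jaw":85,"dx":508,"dy":-533,"dz":-5,"ax":0,"ay":0,"az":-133},{"jaw":85,"dx":508,"dy":-533,"dz":-5,"ax":0,"ay":0,"az":-133},{"jaw":85,"dx":508,"dy":-533,"dz":-5,"ax":0,"ay":0,"az":-133}]' 60; python3 - <<'E'
from station import *
from h import *
go(get_obs(),[.467,.201,.25],158)
E
```

```text
clock: 2.02
eef_pos: [0.3329, -0.1997, 0.2476]
eef_rot: [2.42, 2.001, 0.001]
ft_force: [0.7, 0.6, -1.0]
gripper_width: 0.0851
t 2.02 pos [ 0.3329 -0.1997  0.2476] head 79.2 tilt 0.06 q [-31. -17. -10.  97.   0.  70.] w 85.1 F [ 0.7  0.6 -1. ]
d [418.8  56.4  -2.4] a [  0.    0.1 -78.8]
```

```bash
python3 -m pendant '[{"jaw":85,"dx":419,"dy":56,"dz":-2,"ax":0,"ay":0,"az":-79},{"jaw":85,"dx":419,"dy":56,"dz":-2,"ax":0,"ay":0,"az":-79},{"jaw":85,"dx":419,"dy":56,"dz":-2,"ax":0,"ay":0,"az":-79},{"jaw":85,"dx":419,"dy":56,"dz":-2,"ax":0,"ay":0,"az":-79},{"jaw":85,"dx":419,"dy":56,"dz":-2,"ax":0,"ay":0,"az":-79}]' 60; python3 - <<'E'
from station import *
from h import *
go(get_obs(),[.467,.201,.25],158)
E
```

```text
clock: 2.65
eef_pos: [0.4335, 0.0966, 0.2492]
eef_rot: [1.254, 2.88, 0.001]
ft_force: [0.4, -1.1, 0.1]
gripper_width: 0.0852
t 2.65 pos [0.4335 0.0966 0.2492] head 132.9 tilt 0.06 q [13. -9. -3. 96. -0. 60.] w 85.2 F [ 0.4 -1.1  0.1]
d [53.6 95.7 -0.8] a [  0.    0.  -25.1]
```

```bash
python3 - <<'E'
from station import *
from h import *
o=get_obs(); p,d=read_camera("wrist"); cv2.imwrite("pics/w1.png",p[:,:,::-1]); np.save("pics/w1.npy",d)
k=calibration("wrist");T=np.eye(4);T[:3,:3]=R.from_rotvec(o["eef_rot"]).as_matrix();T[:3,3]=o["eef_pos"]
E=np.linalg.inv(T@k["mount"]);W,_=cloud(k,d,E)
f=box(W,[.4,.12,.166],[.53,.27,.178]);print("tin top",rect(f) if len(f) else 0,len(f))
f=box(W,[.4,.12,.02],[.51,.27,.16]);print("tin side",len(f), circ(f,.03) if len(f)>20 else 0)
E
```

```text
tin top (array([467.5, 202.7]), array([56.5, 56.1]), 43.5) 10554
tin side 4831 [0.4678 0.2022]
```

```bash
python3 -m pendant '[{"jaw":85,"dx":54,"dy":97,"dz":-1,"ax":0,"ay":0,"az":-25},{"jaw":85,"dx":54,"dy":97,"dz":-1,"ax":0,"ay":0,"az":-25},{"jaw":85,"dx":54,"dy":97,"dz":-1,"ax":0,"ay":0,"az":-25}]' 60; python3 - <<'E'
from station import *
from h import *
go(get_obs(),[.4676,.202,.135],158)
E
```

```text
clock: 3.08
eef_pos: [0.4685, 0.2025, 0.2488]
eef_rot: [-0.6, -3.082, 0.001]
ft_force: [-0.4, 0.6, -0.4]
gripper_width: 0.085
t 3.08 pos [0.4685 0.2025 0.2488] head 158.0 tilt 0.08 q [23. -0.  5. 95.  0. 45.] w 85.0 F [-0.4  0.6 -0.4]
d [  0.5  -0.7 113.8] a [-0.  -0.1 -0. ]
```

```bash
python3 -m pendant '[{"jaw":85,"dx":0,"dy":0,"dz":57,"ax":0,"ay":0,"az":0},{"jaw":85,"dx":0,"dy":0,"dz":114,"ax":0,"ay":0,"az":0},{"jaw":85,"dx":0,"dy":0,"dz":114,"ax":0,"ay":0,"az":0},{"jaw":40,"dx":0,"dy":0,"dz":114,"ax":0,"ay":0,"az":0},{"jaw":40,"dx":0,"dy":0,"dz":114,"ax":0,"ay":0,"az":0}]' 60; python3 -m pendant '[{"jaw":40,"dx":0,"dy":0,"dz":0,"ax":0,"ay":0,"az":0},{"jaw":40,"dx":0,"dy":0,"dz":0,"ax":0,"ay":0,"az":0},{"jaw":40,"dx":0,"dy":0,"dz":0,"ax":0,"ay":0,"az":0}]' 60; python3 - <<'E'
from station import *
from h import *
go(get_obs(),[.467,.201,.26],158)
E
```

```text
clock: 3.7
eef_pos: [0.4697, 0.2003, 0.1395]
eef_rot: [0.61, 3.077, 0.004]
ft_force: [-0.0, 1.0, 7.5]
gripper_width: 0.0588
clock: 4.08
eef_pos: [0.4696, 0.2004, 0.1395]
eef_rot: [0.61, 3.077, 0.005]
ft_force: [-1.2, 1.2, 7.3]
gripper_width: 0.0588
t 4.08 pos [0.4696 0.2004 0.1395] head 157.6 tilt 0.3 q [23. -2. -8. 83. -0. 46.] w 58.8 F [-1.2  1.2  7.3]
d [   2.2    0.  -120.6] a [ 0.2  0.2 -0.4]
```

```bash
python3 -m pendant '[{"jaw":40,"dx":0,"dy":0,"dz":-50,"ax":0,"ay":0,"az":0},{"jaw":40,"dx":0,"dy":0,"dz":-110,"ax":0,"ay":0,"az":0},{"jaw":40,"dx":0,"dy":0,"dz":-120,"ax":0,"ay":0,"az":0}]' 80; python3 - <<'E'
from station import *
from h import *
go(get_obs(),[.4945,-.428,.26],150)
E
```

```text
clock: 4.45
eef_pos: [0.4695, 0.2003, 0.2618]
eef_rot: [0.61, 3.075, 0.007]
ft_force: [-0.3, -0.9, -3.9]
gripper_width: 0.0583
t 4.45 pos [0.4695 0.2003 0.2618] head 157.6 tilt 0.48 q [23. -1.  6. 96.  0. 46.] w 58.3 F [-0.3 -0.9 -3.9]
d [-2.629e+02 -5.712e+02 -1.000e-01] a [0.4 0.3 7.6]
```

```bash
python3 -m pendant '[{"jaw":40,"dx":-263,"dy":-571,"dz":0,"ax":0,"ay":0,"az":7},{"jaw":40,"dx":-263,"dy":-571,"dz":0,"ax":0,"ay":0,"az":7},{"jaw":40,"dx":-263,"dy":-571,"dz":0,"ax":0,"ay":0,"az":7},{"jaw":40,"dx":-263,"dy":-571,"dz":0,"ax":0,"ay":0,"az":7},{"jaw":40,"dx":-263,"dy":-571,"dz":0,"ax":0,"ay":0,"az":7}]' 80; python3 - <<'E'
from station import *
from h import *
go(get_obs(),[.4945,-.428,.26],150)
E
```

```text
clock: 5.08
eef_pos: [0.4805, -0.1145, 0.2559]
eef_rot: [0.798, 3.038, 0.0]
ft_force: [1.3, 1.1, -3.8]
gripper_width: 0.0585
t 5.08 pos [ 0.4805 -0.1145  0.2559] head 150.6 tilt 0.03 q [-13.  -2.   4.  96.   0.  16.] w 58.5 F [ 1.3  1.1 -3.8]
d [-166.2 -266.1   -4.1] a [0.  0.  0.6]
```

```bash
python3 -m pendant '[{"jaw":40,"dx":-166,"dy":-266,"dz":0,"ax":0,"ay":0,"az":0},{"jaw":40,"dx":-166,"dy":-266,"dz":0,"ax":0,"ay":0,"az":0},{"jaw":40,"dx":-166,"dy":-266,"dz":0,"ax":0,"ay":0,"az":0},{"jaw":40,"dx":-166,"dy":-266,"dz":0,"ax":0,"ay":0,"az":0},{"jaw":40,"dx":-166,"dy":-266,"dz":0,"ax":0,"ay":0,"az":0}]' 80;python3 -m pendant '[{"jaw":40,"dx":0,"dy":-7,"dz":0,"ax":0,"ay":0,"az":0},{"jaw":40,"dx":0,"dy":-7,"dz":0,"ax":0,"ay":0,"az":0}]' 80; python3 - <<'E'
from station import *
from h import *
o=get_obs();go(o,[.4945,-.428,.145],150)
p,d=read_camera("top"); cv2.imwrite("pics/t2.png",p[100:400,200:600,::-1])
W,_=cloud(calibration("top"),d)
f=box(W,[.42,-.5,.05],[.56,-.36,.22]);print(rect(f),len(f),np.percentile(f,[1,50,99],axis=0))
p,d=read_camera("scene"); cv2.imwrite("pics/s2.png",p[:,:,::-1])
E
```

```text
clock: 5.7
eef_pos: [0.4943, -0.4268, 0.2556]
eef_rot: [0.798, 3.038, 0.0]
ft_force: [1.8, 0.1, -4.1]
gripper_width: 0.0586
clock: 5.95
eef_pos: [0.4907, -0.4312, 0.2551]
eef_rot: [-0.8, -3.037, -0.001]
ft_force: [-0.8, 0.4, -3.8]
gripper_width: 0.0584
t 5.95 pos [ 0.4907 -0.4312  0.2551] head 150.5 tilt 0.08 q [-41.  20.  30.  99.   0. -12.] w 58.4 F [-0.8  0.4 -3.8]
d [ -1.9   4.6 110.1] a [ 0.  -0.1  0.5]
(array([ 482.4, -412. ]), array([59.2, 26. ]), 17.6) 242 [[ 0.45801517 -0.43011096  0.11837661]
 [ 0.47876283 -0.40335606  0.17199046]
 [ 0.51183427 -0.39834974  0.21649252]]
```

View pics/s2.png

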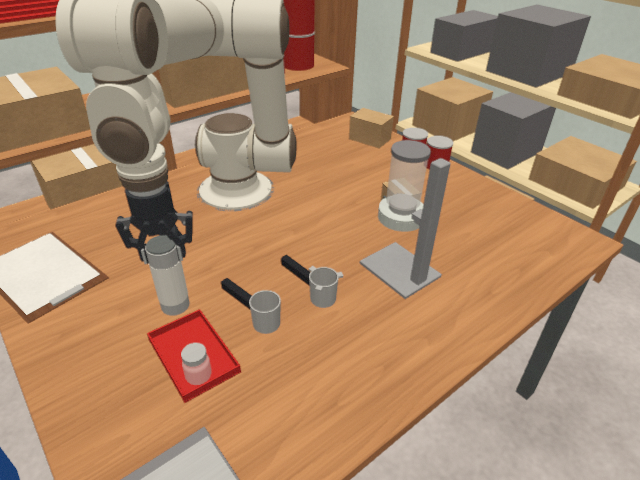

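```bash
python3 -m pendant '[{"jaw":40,"dx":0,"dy":4,"dz":50,"ax":0,"ay":0,"az":0},{"jaw":40,"dx":0,"dy":4,"dz":90,"ax":0,"ay":0,"az":0},{"jaw":40,"dx":0,"dy":4,"dz":106,"ax":0,"ay":0,"az":0},{"jaw":40,"dx":0,"dy":4,"dz":110,"ax":0,"ay":0,"az":0},{"jaw":40,"dx":0,"dy":4,"dz":110,"ax":0,"ay":0,"az":0}]' 80; python3 - <<'E'
from station import *
from h import *
go(get_obs(),[.4945,-.428,.145],150)
E
```

```text
clock: 6.68
eef_pos: [0.4936, -0.4274, 0.1477]
eef_rot: [0.797, 3.037, -0.002]
ft_force: [0.5, -0.5, -4.3]
gripper_width: 0.0584
t 6.67 pos [ 0.4936 -0.4274  0.1477] head 150.6 tilt 0.14 q [-41.  18.  15.  86.   0. -11.] w 58.4 F [ 0.5 -0.5 -4.3]
d [-1.1 -0.1  2.8] a [-0.   0.1  0.6]
```

```bash
python3 -m pendant '[{"jaw":40,"dx":0,"dy":0,"dz":2,"ax":0,"ay":0,"az":0},{"jaw":40,"dx":0,"dy":0,"dz":4,"ax":0,"ay":0,"az":0},{"jaw":40,"dx":0,"dy":0,"dz":4,"ax":0,"ay":0,"az":0}]' 80
```

```text
clock: 7.05
eef_pos: [0.4934, -0.4277, 0.1436]
eef_rot: [0.798, 3.036, -0.002]
ft_force: [-0.9, 0.6, 5.8]
gripper_width: 0.0588
```

Contact with the tray floor (+5.8 N). Releasing and rising.

```bash
python3 -m pendant '[{"jaw":85,"dx":0,"dy":0,"dz":-1,"ax":0,"ay":0,"az":0},{"jaw":85,"dx":0,"dy":0,"dz":-1,"ax":0,"ay":0,"az":0},{"jaw":85,"dx":0,"dy":0,"dz":-1,"ax":0,"ay":0,"az":0},{"jaw":85,"dx":0,"dy":0,"dz":-40,"ax":0,"ay":0,"az":0},{"jaw":85,"dx":0,"dy":0,"dz":-100,"ax":0,"ay":0,"az":0}]' 80; python3 -m pendant '[{"jaw":85,"dx":0,"dy":0,"dz":-20,"ax":0,"ay":0,"az":0}]';  python3 - <<'E'
from station import *
from h import *
o=get_obs();p,d=read_camera("top")
W,_=cloud(calibration("top"),d)
f=box(W,[.40,-.5,.167],[.56,-.36,.185]);print("tin top",rect(f),len(f))
f=box(W,[.40,-.5,.03],[.56,-.36,.16]);print("side",circ(f,.03),len(f))
go(o,[.38,-.1,.26],180)
p,d=read_camera("scene"); cv2.imwrite("pics/s3.png",p[:,:,::-1])
E
```

```text
clock: 7.68
eef_pos: [0.4924, -0.4267, 0.2409]
eef_rot: [-0.797, -3.035, -0.003]
ft_force: [1.2, -1.3, 0.4]
gripper_width: 0.0852
clock: 7.8
eef_pos: [0.4935, -0.4277, 0.2661]
eef_rot: [0.797, 3.034, -0.004]
ft_force: [0.4, -0.0, -0.3]
gripper_width: 0.0853
tin top (array([ 487.7, -425.6]), array([56.2, 52.9]), 87.8) 373
side [ 0.4908 -0.426 ] 280
t 7.8 pos [ 0.4935 -0.4277  0.2661] head 150.6 tilt 0.29 q [-41.  20.  31. 100.  -0. -11.] w 85.3 F [ 0.4 -0.  -0.3]
d [259.8 229.6   4.6] a [ -0.1   0.3 -29.4]
```

View pics/s3.png

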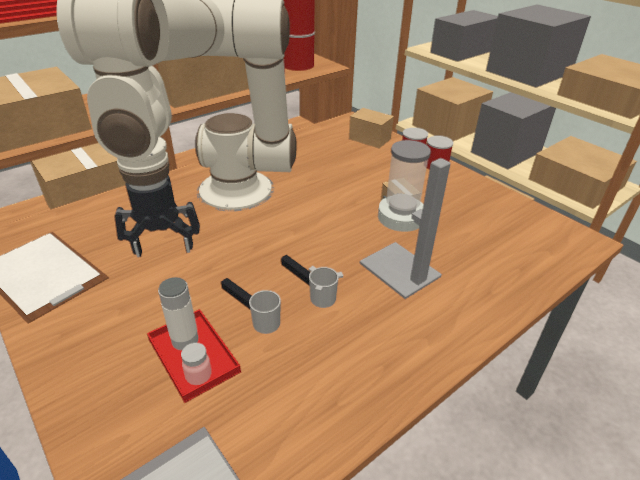

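```bash
python3 -m pendant '[{"jaw":60,"dx":195,"dy":262,"dz":0,"ax":0,"ay":0,"az":-35},{"jaw":60,"dx":195,"dy":262,"dz":0,"ax":0,"ay":0,"az":-35},{"jaw":60,"dx":195,"dy":262,"dz":0,"ax":0,"ay":0,"az":-35},{"jaw":60,"dx":195,"dy":262,"dz":0,"ax":0,"ay":0,"az":-35},{"jaw":60,"dx":195,"dy":262,"dz":0,"ax":0,"ay":0,"az":-35}]'; python3 -m pendant '[{"jaw":60,"dx":10,"dy":0,"dz":0,"ax":0,"ay":0,"az":0},{"jaw":60,"dx":10,"dy":0,"dz":0,"ax":0,"ay":0,"az":0}]';  python3 - <<'E'
from station import *
from h import *
o=get_obs();p,d=read_camera("wrist")
go(o,[.449,-.104,.15],185.5)
cv2.imwrite("pics/w4.png",p[:,:,::-1]);np.save("pics/w4.npy",d)
k=calibration("wrist");T=np.eye(4);T[:3,:3]=R.from_rotvec(o["eef_rot"]).as_matrix();T[:3,3]=o["eef_pos"];np.save("pics/w4T.npy",T)
W,_=cloud(k,d,np.linalg.inv(T@k["mount"]))
y0,y1=-.16,-.04
f=box(W,[.52,y0,.005],[.64,y1,.06]);print("side",circ(f,.0345),len(f))
f=box(W,[.40,y0,.03],[.53,y1,.055]);
print(" handle",rect(f),np.percentile(f[:,2],[5,50,95]))
f=f[f[:,0]<.525];l=cv2.fitLine(f[:,:2].astype(np.float32),cv2.DIST_HUBER,0,.001,.001).ravel();print(l,np.degrees(np.arctan2(l[1],l[0])))
f=box(W,[.52,y0,.07],[.64,y1,.08]);print(" rim",rect(f),circ(f),len(f),np.median(f[:,2]))
f=box(W,[.42,-.12,-.02],[.64,0,.01]);print("table",np.median(f[:,2]))
E
```

```text
clock: 8.52
eef_pos: [0.4527, -0.1154, 0.2601]
eef_rot: [0.153, -3.136, -0.001]
ft_force: [1.4, -0.2, 0.4]
gripper_width: 0.06
clock: 8.78
eef_pos: [0.4433, -0.1183, 0.2611]
eef_rot: [0.154, -3.137, 0.0]
ft_force: [-0.3, 0.1, 0.0]
gripper_width: 0.0598
t 8.78 pos [ 0.4433 -0.1183  0.2611] head -174.4 tilt 0.04 q [-15.  -7.   0.  97.  -0. -21.] w 59.8 F [-0.3  0.1  0. ]
d [ -7.2  13.7 111.1] a [-0.  -0.   0.1]
side [ 0.5748 -0.0907] 4081
 handle (array([477.5, -98.9]), array([106.3,  22.1]), 4.8) [0.04240929 0.04486179 0.04611638]
[ 0.9963942   0.08484439  0.47149512 -0.09958804] 4.8670764
 rim (array([584.8, -91.8]), array([86.9, 83.3]), 45.9) [ 0.5772 -0.0905  0.0356] 1732 0.07378687944164869
table -0.0008903099676832862
```

View pics/w4.png

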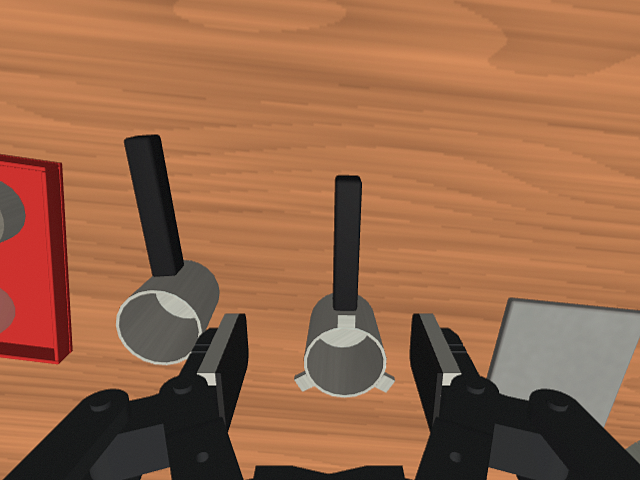

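```bash
python3 -m pendant '[{"jaw":60,"dx":-6,"dy":16,"dz":50,"ax":0,"ay":0,"az":1},{"jaw":60,"dx":-6,"dy":16,"dz":110,"ax":0,"ay":0,"az":1},{"jaw":60,"dx":-6,"dy":16,"dz":150,"ax":0,"ay":0,"az":1},{"jaw":60,"dx":-6,"dy":16,"dz":150,"ax":0,"ay":0,"az":1}]'; python3 - <<'E'
from station import *
from h import *
go(get_obs(),[.4475,-.1015,.029],184.8)
E
```

```text
clock: 9.32
eef_pos: [0.4464, -0.1025, 0.1087]
eef_rot: [0.122, -3.133, -0.002]
ft_force: [-0.2, 0.1, 1.1]
gripper_width: 0.0602
t 9.32 pos [ 0.4464 -0.1025  0.1087] head -175.6 tilt 0.35 q [-13.  -8. -18.  81.  -0. -17.] w 60.2 F [-0.2  0.1  1.1]
d [-1.7  0.8 79.7] a [ 0.1 -0.3 -0.4]
```

```bash
python3 -m pendant '[{"jaw":60,"dx":-1,"dy":1,"dz":45,"ax":0,"ay":0,"az":0},{"jaw":60,"dx":-1,"dy":1,"dz":75,"ax":0,"ay":0,"az":0},{"jaw":60,"dx":-1,"dy":1,"dz":80,"ax":0,"ay":0,"az":0},{"jaw":60,"dx":-1,"dy":1,"dz":80,"ax":0,"ay":0,"az":0}]'; python3 - <<'E'
from station import *
from h import *
go(get_obs(),[.4475,-.1015,.029],184.8)
E
```

```text
clock: 9.82
eef_pos: [0.4501, -0.1013, 0.0336]
eef_rot: [-0.124, 3.137, -0.001]
ft_force: [0.0, -0.2, 0.6]
gripper_width: 0.0598
t 9.82 pos [ 0.4501 -0.1013  0.0336] head -175.5 tilt 0.1 q [-13.  -6. -24.  72.  -0. -17.] w 59.8 F [ 0.  -0.2  0.6]
d [2.6 0.  4.6] a [-0.   0.1 -0.3]
```

```bash
python3 -m pendant '[{"jaw":60,"dx":2,"dy":0,"dz":4,"ax":0,"ay":0,"az":0},{"jaw":60,"dx":2,"dy":0,"dz":4,"ax":0,"ay":0,"az":0},{"jaw":10,"dx":2,"dy":0,"dz":4,"ax":0,"ay":0,"az":0},{"jaw":10,"dx":2,"dy":0,"dz":4,"ax":0,"ay":0,"az":0},{"jaw":10,"dx":2,"dy":0,"dz":4,"ax":0,"ay":0,"az":0}]' 120;python3 -m pendant '[{"jaw":10,"dx":0,"dy":0,"dz":0,"ax":0,"ay":0,"az":0},{"jaw":10,"dx":0,"dy":0,"dz":0,"ax":0,"ay":0,"az":0},{"jaw":10,"dx":0,"dy":0,"dz":-15,"ax":0,"ay":0,"az":0},{"jaw":10,"dx":0,"dy":0,"dz":-15,"ax":0,"ay":0,"az":0},{"jaw":10,"dx":0,"dy":0,"dz":-15,"ax":0,"ay":0,"az":0}]' 120; python3 - <<'E'
from station import *
from h import *
o=get_obs();p,d=read_camera("wrist")
go(o,[.4475,-.1015,.2],184.8)
cv2.imwrite("pics/w5.png",p[:,:,::-1]);np.save("pics/w5.npy",d)
k=calibration("wrist");T=np.eye(4);T[:3,:3]=R.from_rotvec(o["eef_rot"]).as_matrix();T[:3,3]=o["eef_pos"];np.save("pics/w5T.npy",T)
W,_=cloud(k,d,np.linalg.inv(T@k["mount"]))
f=box(W,[.52,-.15,.075],[.66,-.04,.12]);print(" rim",len(f),np.percentile(f,[2,50,98],axis=0).round(4))
E
```

```text
clock: 10.45
eef_pos: [0.4472, -0.1009, 0.0282]
eef_rot: [-0.125, 3.139, -0.0]
ft_force: [-1.6, 0.0, 4.1]
gripper_width: 0.0203
clock: 11.08
eef_pos: [0.447, -0.1007, 0.0428]
eef_rot: [0.125, -3.139, -0.0]
ft_force: [0.7, 0.1, -1.4]
gripper_width: 0.0201
t 11.07 pos [ 0.447  -0.1007  0.0428] head -175.4 tilt 0.01 q [-13.  -7. -24.  73.   0. -17.] w 20.1 F [ 0.7  0.1 -1.4]
d [  -0.4   -0.8 -157.2] a [ 0.  -0.  -0.2]Traceback (most recent call last):
  File "<stdin>", line 8, in <module>
    return _quantile_unchecked(
        a, q, axis, out, overwrite_input, method, keepdims, weights)
    return _ureduce(a,
                    func=_quantile_ureduce_func,
    ...<5 lines>...
                    overwrite_input=overwrite_input,
                    method=method)
    r = func(a, **kwargs)
    result = _quantile(arr,
                       quantiles=q,
    ...<2 lines>...
                       out=out,
                       weights=wgt)
    slices_having_nans = np.isnan(arr[-1, ...])
                                  ~~~^^^^^^^^^
IndexError: index -1 is out of bounds for axis 0 with size 0
```

View pics/w5.png

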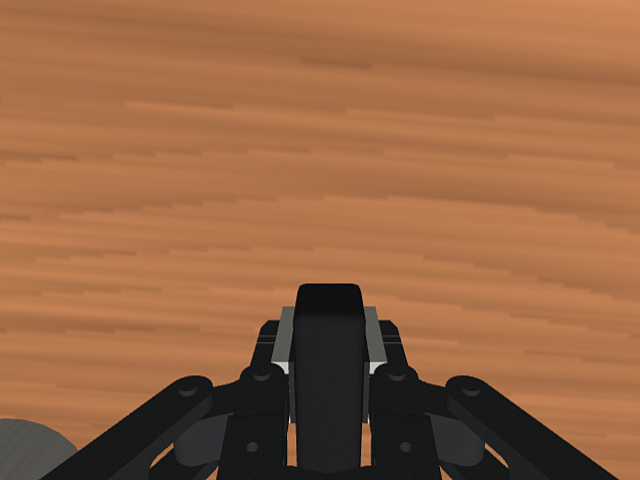

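```bash
python3 - <<'E'
from station import *
from h import *
k=calibration("wrist")
T=np.eye(4);T[:3,:3]=R.from_rotvec([1.254, 2.88, 0.001]).as_matrix();T[:3,3]=[0.4335,0.0966,0.2492]
W1,_=cloud(k,np.load("pics/w1.npy"),np.linalg.inv(T@k["mount"]))
W4,_=cloud(k,np.load("pics/w4.npy"),np.linalg.inv(np.load("pics/w4T.npy")@k["mount"]))
for W in(W1,W4):
    f=box(W,[.5,.0,.008],[.8,.25,.016]);print("foot",len(f), rect(f) if len(f) else 0)
    f=box(W,[.5,.05,.166],[.7,.25,.188]);print("side",len(f),circ(f,.058) if len(f)>30 else 0)
    f=box(W,[.5,.05,.189],[.7,.25,.199]);print("ring",len(f),rect(f) if len(f) else 0)
    if len(f)>50: print(cv2.minEnclosingCircle((f[:,:2]*1000).astype(np.float32)))
    f=box(W,[.5,.05,.21],[.65,.25,.33]);print("hop",len(f),circ(f,.045) if len(f)>30 else 0)
# top cloud: ring outer fit
for c in("top","scene"):
    W,_=cloud(calibration(c),np.load(f"pics/{c}0.npy"))
    f=box(W,[.5,.05,.190],[.66,.25,.198]); r=np.hypot(f[:,0]-.6,f[:,1]-.14); g=f[(r>.05)&(r<.066)]
    a=np.arctan2(g[:,1]-.14,g[:,0]-.6)
    # outermost per angle bin
    b=np.round(a/.15).astype(int);out=np.array([g[b==i][np.argmax(np.hypot(*(g[b==i][:,:2]-[.6,.14]).T))] for i in set(b)])
    print(c,len(g),circ(out,.058),circ(out))
    f=box(W,[.5,.05,.354],[.652,.25,.366]);h=cv2.convexHull((f[:,:2]).astype(np.float32))[:,0];print("hop top",circ(h,.045),circ(h))
    f=box(W,[.655,.05,.3],[.75,.25,.355]);print("col front/side",np.percentile(f,[5,50,95],axis=0).round(4).tolist(),len(f))
    for a0 in (f[:,0]<.674,): 
        g=f[a0];print(len(g), cv2.fitLine(g[:,:2].astype(np.float32),cv2.DIST_HUBER,0,.001,.001).ravel() if len(g)>10 else 0)
p=cv2.imread("pics/w1.png");cv2.imwrite("pics/w1b.png",p)
p=cv2.imread("pics/scene0.png")[120:300,340:470];q=cv2.imread("pics/top0.png")[140:260,200:300]
cv2.imwrite("pics/sz.png",cv2.resize(p,None,fx=3,fy=3,interpolation=2));cv2.imwrite("pics/tz.png",cv2.resize(q,None,fx=5,fy=5,interpolation=2))
E
```

```text
foot 16854 (array([610.9, 141. ]), array([139.9, 150.7]), 89.4)
side 3674 [0.6008 0.1454]
ring 6557 (array([558.7, 154. ]), array([62.1, 40.2]), 72.2)
((556.8699951171875, 155.74676513671875), 32.20152282714844)
hop 1312 [0.6043 0.1405]
foot 12454 (array([604.3, 140.4]), array([140.8, 139.3]), 89.1)
side 94 [0.5341 0.0465]
ring 0 0
hop 0 0
top 247 [0.5991 0.1408] [0.5988 0.1405 0.0577]
hop top [0.599  0.1401] [0.5992 0.1402 0.0442]
col front/side [[0.6721, 0.1214, 0.3034], [0.6734, 0.1304, 0.3274], [0.6941, 0.1523, 0.353]] 127
79 [0.00656357 0.9999785  0.67294663 0.13941768]
scene 170 [0.6018 0.1384] [0.6018 0.1379 0.0574]
hop top [0.601  0.1389] [0.6009 0.1389 0.0453]
col front/side [[0.6781, 0.1197, 0.3034], [0.7001, 0.1231, 0.3279], [0.7048, 0.15, 0.3529]] 416
2 0
```

View pics/w1b.png

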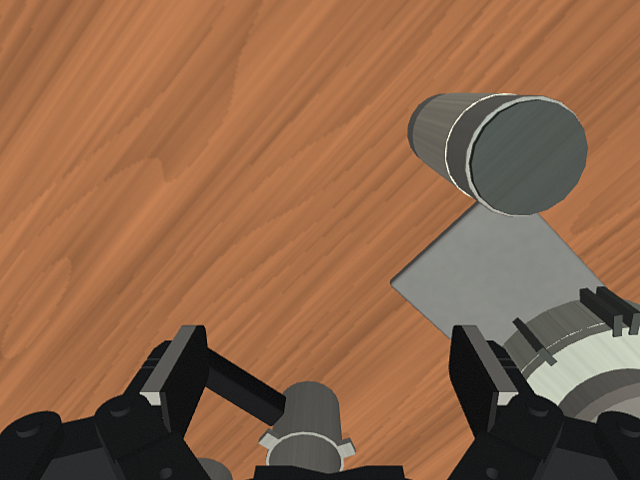

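View pics/sz.png

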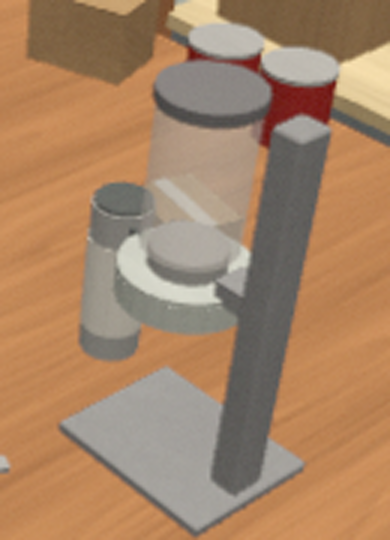

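View pics/tz.png

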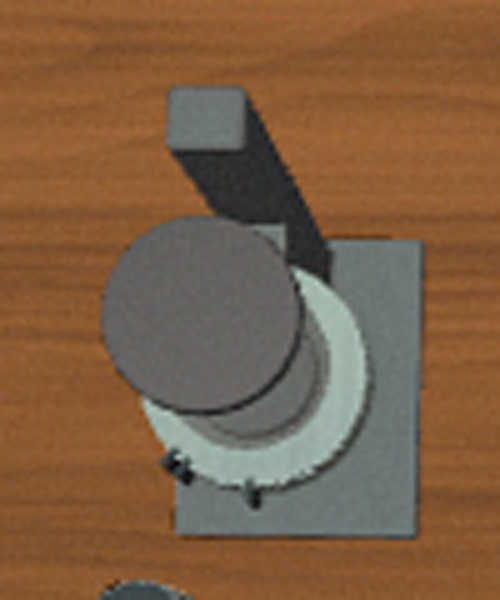

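```bash
cat >> h.py <<'E'
O=np.array([.5996,.1405]);YAW=-0.9
def cupgo(o,c,h,zu,L=.1304,zo=.0282):
    u=np.array([np.cos(np.radians(h)),np.sin(np.radians(h))]); go(o,[*(np.array(c)+L*u),zu+zo],h)
E
python3 - <<'E'
from station import *
from h import *
cupgo(get_obs(),[.58,0],160,.055)
E
```

```text
t 11.12 pos [ 0.4469 -0.1007  0.0426] head -175.4 tilt 0.03 q [-13.  -7. -24.  73.   0. -17.] w 20.8 F [-0.6 -0.3 -2.2]
d [-22.1 144.1 -40.6] a [ 0.  -0.  24.6]
```

```bash
python3 -m pendant '[{"jaw":10,"dx":0,"dy":0,"dz":-40,"ax":0,"ay":0,"az":0},{"jaw":10,"dx":-5,"dy":40,"dz":-41,"ax":0,"ay":0,"az":8},{"jaw":10,"dx":-12,"dy":85,"dz":-41,"ax":0,"ay":0,"az":16},{"jaw":10,"dx":-22,"dy":130,"dz":-41,"ax":0,"ay":0,"az":24},{"jaw":10,"dx":-22,"dy":144,"dz":-41,"ax":0,"ay":0,"az":24.6}]' 120;python3 -m pendant '[{"jaw":10,"dx":0,"dy":0,"dz":0,"ax":0,"ay":0,"az":0}]' 120; python3 - <<'E'
from station import *
from h import *
o=get_obs()
for c in("top","scene"):
    p,d=read_camera(c); cv2.imwrite(f"pics/{c}6.png",p[:,:,::-1]);np.save(f"pics/{c}6.npy",d)
cupgo(o,O,140.1,.055)
for c in("top","scene"):
    W,_=cloud(calibration(c),np.load(f"pics/{c}6.npy"))
    f=box(W,[.52,-.06,.045],[.64,.06,.2]); print(c,len(f),np.percentile(f,[2,50,98],axis=0).round(4).tolist())
    r=np.hypot(f[:,0]-.58,f[:,1]);s=f[(r<.04)&(f[:,2]>.12)];A=np.c_[s[:,:2]-[.58,0],np.ones(len(s))];x=np.linalg.lstsq(A,s[:,2],rcond=None)[0];print("rim plane",len(s),x.round(4));print(circ(s))
    g=box(W,[.47,-.06,.07],[.55,.08,.125]);r=(g[:,:2]-[.58,0]);print("handle top",np.percentile(g[:,2],[50,80,95]).round(4))
E
```

```text
clock: 11.75
eef_pos: [0.4574, 0.0467, 0.0834]
eef_rot: [-0.546, -3.093, -0.001]
ft_force: [0.4, 0.0, -2.5]
gripper_width: 0.0201
clock: 11.88
eef_pos: [0.4573, 0.0454, 0.0835]
eef_rot: [-0.543, -3.094, -0.0]
ft_force: [0.4, -1.7, -2.6]
gripper_width: 0.0204
t 11.88 pos [0.4573 0.0454 0.0835] head 160.1 tilt 0.04 q [  6.  -7. -20.  77.   0.  26.] w 20.4 F [ 0.4 -1.7 -2.6]
d [ 21.1 182.5   0.3] a [-0. -0. 20.]
top 643 [[0.5443, -0.039, 0.0531], [0.588, 0.0008, 0.0651], [0.6135, 0.0327, 0.1339]]
rim plane 134 [-0.0124 -0.0113  0.1285]
[5.796e-01 2.000e-04 3.450e-02]
handle top [0.1014 0.121  0.1241]
scene 1034 [[0.5463, -0.0405, 0.0574], [0.59, -0.0055, 0.1043], [0.6166, 0.0323, 0.1305]]
rim plane 224 [0.0019 0.0023 0.1261]
[ 0.582  -0.0017  0.0343]
handle top [0.1004 0.1157 0.1223]
```

View pics/scene6.png

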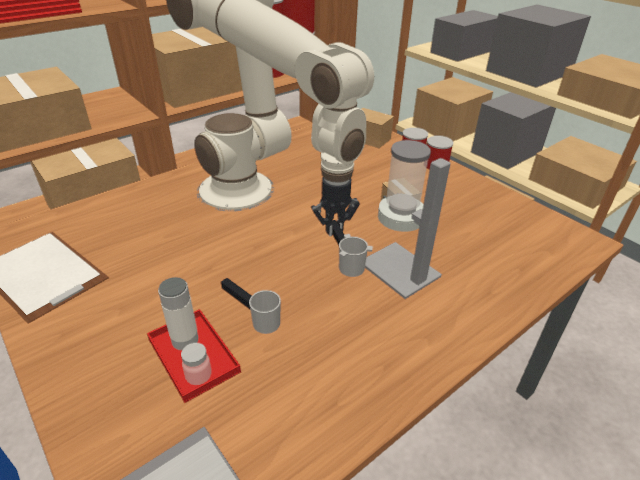

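```bash
python3 -m pendant '[{"jaw":10,"dx":3,"dy":45,"dz":0,"ax":0,"ay":0,"az":5},{"jaw":10,"dx":9,"dy":90,"dz":0,"ax":0,"ay":0,"az":10},{"jaw":10,"dx":15,"dy":140,"dz":0,"ax":0,"ay":0,"az":15},{"jaw":10,"dx":21,"dy":182,"dz":0,"ax":0,"ay":0,"az":20},{"jaw":10,"dx":21,"dy":182,"dz":0,"ax":0,"ay":0,"az":20}]' 120;python3 -m pendant '[{"jaw":10,"dx":0,"dy":0,"dz":0,"ax":0,"ay":0,"az":0}]' 120; python3 - <<'E'
from station import *
from h import *
o=get_obs()
for c in("top","scene"):
    p,d=read_camera(c); cv2.imwrite(f"pics/{c}7.png",p[:,:,::-1]);np.save(f"pics/{c}7.npy",d)
cupgo(o,O,140.1,.083)
W,_=cloud(calibration("scene"),np.load("pics/scene7.npy"))
f=box(W,[.54,.08,.06],[.66,.2,.125]); print(len(f),circ(f,.0345))
E
python3 - <<'E'
import cv2
p=cv2.imread("pics/scene7.png")[100:310,290:470];cv2.imwrite("pics/s7z.png",cv2.resize(p,None,fx=3,fy=2.8))
E
```

```text
clock: 12.6
eef_pos: [0.5007, 0.224, 0.0834]
eef_rot: [-1.074, -2.952, -0.0]
ft_force: [-0.9, 0.1, -1.9]
gripper_width: 0.0202
clock: 12.72
eef_pos: [0.5002, 0.2217, 0.0836]
eef_rot: [-1.075, -2.951, 0.001]
ft_force: [0.6, -0.1, -2.2]
gripper_width: 0.0207
t 12.72 pos [0.5002 0.2217 0.0836] head 140.0 tilt 0.05 q [24.  5. -8. 77. -0. 64.] w 20.7 F [ 0.6 -0.1 -2.2]
d [  2.    1.4 -27.6] a [-0.  -0.  -0.1]
599 [0.6005 0.136 ]
```

View pics/s7z.png

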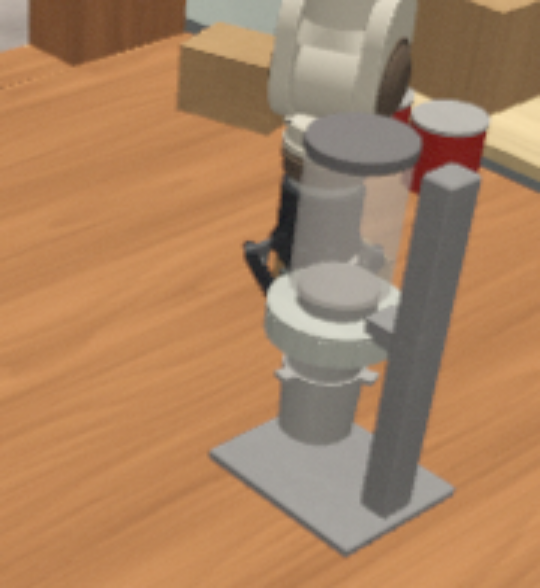

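```bash
python3 -m pendant '[{"jaw":10,"dx":2,"dy":1.5,"dz":-10,"ax":0,"ay":0,"az":0},{"jaw":10,"dx":2,"dy":1.5,"dz":-25,"ax":0,"ay":0,"az":0},{"jaw":10,"dx":2,"dy":1.5,"dz":-27,"ax":0,"ay":0,"az":0},{"jaw":10,"dx":2,"dy":1.5,"dz":-27,"ax":0,"ay":0,"az":0}]' 120; python3 - <<'E'
from station import *
from h import *
cupgo(get_obs(),O,140.1,.109)
E
```

```text
clock: 13.32
eef_pos: [0.4998, 0.2251, 0.1113]
eef_rot: [1.075, 2.951, 0.001]
ft_force: [0.5, -0.0, -1.9]
gripper_width: 0.0204
t 13.32 pos [0.4998 0.2251 0.1113] head 140.0 tilt 0.04 q [24.  4. -6. 80.  0. 64.] w 20.4 F [ 0.5 -0.  -1.9]
d [ -0.5  -0.9 -25.9] a [ 0.   0.  -0.1]
```

```bash
python3 -m pendant '[{"jaw":10,"dx":-0.5,"dy":-0.9,"dz":-6,"ax":0,"ay":0,"az":0},{"jaw":10,"dx":-0.5,"dy":-0.9,"dz":-12,"ax":0,"ay":0,"az":0},{"jaw":10,"dx":-0.5,"dy":-0.9,"dz":-14,"ax":0,"ay":0,"az":0},{"jaw":10,"dx":-0.5,"dy":-0.9,"dz":-14,"ax":0,"ay":0,"az":0}]' 120; python3 - <<'E'
from station import *
from h import *
cupgo(get_obs(),O,140.1,.109)
E
```

```text
clock: 13.82
eef_pos: [0.4995, 0.2241, 0.125]
eef_rot: [1.075, 2.952, 0.0]
ft_force: [-1.0, -0.2, -1.6]
gripper_width: 0.0205
t 13.82 pos [0.4995 0.2241 0.125 ] head 140.0 tilt 0.02 q [24.  4. -4. 82.  0. 64.] w 20.5 F [-1.  -0.2 -1.6]
d [ -0.1   0.1 -12.2] a [ 0.   0.  -0.1]
```

```bash
python3 -m pendant '[{"jaw":10,"dx":0,"dy":0,"dz":-5,"ax":0,"ay":0,"az":0},{"jaw":10,"dx":0,"dy":0,"dz":-10,"ax":0,"ay":0,"az":0},{"jaw":10,"dx":0,"dy":0,"dz":-12,"ax":0,"ay":0,"az":0},{"jaw":10,"dx":0,"dy":0,"dz":-12,"ax":0,"ay":0,"az":0}]' 120; python3 - <<'E'
from station import *
from h import *
o=get_obs();cupgo(o,O,130.1,.109);print(o["moment"])
E
```

```text
clock: 14.32
eef_pos: [0.4995, 0.2241, 0.1371]
eef_rot: [1.075, 2.952, 0.0]
ft_force: [-0.0, -0.5, -2.5]
gripper_width: 0.0205
t 14.32 pos [0.4995 0.2241 0.1371] head 140.0 tilt 0.02 q [24.  4. -3. 83. -0. 64.] w 20.5 F [-0.  -0.5 -2.5]
d [-2.  22.7 -0.1] a [0.  0.  9.9]
[0.14996809 0.18756995 0.03569991]
```

```bash
python3 - <<'E'
from station import *
from h import *
o=get_obs()
for h in(147,154,161,168,175): cupgo(o,O,h,.109)
E
```

```text
t 14.32 pos [0.4995 0.2241 0.1371] head 140.0 tilt 0.02 q [24.  4. -3. 83. -0. 64.] w 20.5 F [-0.  -0.5 -2.5]
d [ -1.  -15.6  -0.1] a [ 0.  0. -7.]
t 14.32 pos [0.4995 0.2241 0.1371] head 140.0 tilt 0.02 q [24.  4. -3. 83. -0. 64.] w 20.5 F [-0.  -0.5 -2.5]
d [ -3.9 -31.3  -0.1] a [  0.   0. -14.]
t 14.32 pos [0.4995 0.2241 0.1371] head 140.0 tilt 0.02 q [24.  4. -3. 83. -0. 64.] w 20.5 F [-0.  -0.5 -2.5]
d [ -8.7 -46.4  -0.1] a [  0.   0. -21.]
t 14.32 pos [0.4995 0.2241 0.1371] head 140.0 tilt 0.02 q [24.  4. -3. 83. -0. 64.] w 20.5 F [-0.  -0.5 -2.5]
d [-15.3 -60.9  -0.1] a [  0.   0. -28.]
t 14.32 pos [0.4995 0.2241 0.1371] head 140.0 tilt 0.02 q [24.  4. -3. 83. -0. 64.] w 20.5 F [-0.  -0.5 -2.5]
d [-23.7 -74.5  -0.1] a [  0.   0. -35.]
```

```bash
python3 -m pendant '[{"jaw":10,"dx":-0.3,"dy":-7.8,"dz":0,"ax":0,"ay":0,"az":-3.5},{"jaw":10,"dx":-1,"dy":-15.6,"dz":0,"ax":0,"ay":0,"az":-7},{"jaw":10,"dx":-2.2,"dy":-23.5,"dz":0,"ax":0,"ay":0,"az":-10.5},{"jaw":10,"dx":-3.9,"dy":-31.3,"dz":0,"ax":0,"ay":0,"az":-14},{"jaw":10,"dx":-3.9,"dy":-31.3,"dz":0,"ax":0,"ay":0,"az":-14}]' 120; python3 - <<'E'
from station import *
from h import *
o=get_obs();print(o["moment"])
cupgo(o,O,154,.109)
for h in(158,162,166,170): cupgo(o,O,h,.109)
E
```

```text
clock: 14.95
eef_pos: [0.4821, 0.1973, 0.1368]
eef_rot: [-0.709, -3.061, 0.0]
ft_force: [1.3, 0.8, -2.1]
gripper_width: 0.0204
[0.15195099 0.25957709 0.01216759]
t 14.95 pos [0.4821 0.1973 0.1368] head 153.9 tilt 0.01 q [22.  0. -7. 83. -0. 48.] w 20.4 F [ 1.3  0.8 -2.1]
d [-0.1  0.4 -0.4] a [-0.  -0.  -0.1]
t 14.95 pos [0.4821 0.1973 0.1368] head 153.9 tilt 0.01 q [22.  0. -7. 83. -0. 48.] w 20.4 F [ 1.3  0.8 -2.1]
d [-0.5 -8.7 -0.4] a [-0.  -0.  -4.1]
t 14.95 pos [0.4821 0.1973 0.1368] head 153.9 tilt 0.01 q [22.  0. -7. 83. -0. 48.] w 20.4 F [ 1.3  0.8 -2.1]
d [ -1.4 -17.7  -0.4] a [-0.  -0.  -8.1]
t 14.95 pos [0.4821 0.1973 0.1368] head 153.9 tilt 0.01 q [22.  0. -7. 83. -0. 48.] w 20.4 F [ 1.3  0.8 -2.1]
d [ -3.  -26.7  -0.4] a [ -0.   -0.  -12.1]
t 14.95 pos [0.4821 0.1973 0.1368] head 153.9 tilt 0.01 q [22.  0. -7. 83. -0. 48.] w 20.4 F [ 1.3  0.8 -2.1]
d [ -5.2 -35.5  -0.4] a [ -0.   -0.  -16.1]
```

```bash
python3 -m pendant '[{"jaw":10,"dx":-0.5,"dy":-8.7,"dz":0,"ax":0,"ay":0,"az":-4},{"jaw":10,"dx":-1.4,"dy":-17.7,"dz":0,"ax":0,"ay":0,"az":-8},{"jaw":10,"dx":-3,"dy":-26.7,"dz":0,"ax":0,"ay":0,"az":-12},{"jaw":10,"dx":-5.2,"dy":-35.5,"dz":0,"ax":0,"ay":0,"az":-16},{"jaw":10,"dx":-8,"dy":-44.1,"dz":0,"ax":0,"ay":0,"az":-20}]' 120; python3 - <<'E'
from station import *
from h import *
o=get_obs();print(o["moment"])
cupgo(o,O,179.1,.109)
E
```

```text
clock: 15.58
eef_pos: [0.4701, 0.1544, 0.1368]
eef_rot: [-0.164, -3.137, 0.0]
ft_force: [-0.3, -1.1, -2.6]
gripper_width: 0.02
[ 0.03529986  0.31806647 -0.01983294]
t 15.57 pos [0.4701 0.1544 0.1368] head 174.0 tilt 0.01 q [ 18.  -3. -10.  83.  -0.  24.] w 20.0 F [-0.3 -1.1 -2.6]
d [ -0.3 -11.9  -0.4] a [-0.  -0.  -5.1]
```

```bash
python3 -m pendant '[{"jaw":10,"dx":0,"dy":-6,"dz":0,"ax":0,"ay":0,"az":-2.5},{"jaw":10,"dx":-0.3,"dy":-11.9,"dz":0,"ax":0,"ay":0,"az":-5.1},{"jaw":10,"dx":-0.3,"dy":-11.9,"dz":0,"ax":0,"ay":0,"az":-5.1},{"jaw":10,"dx":-0.3,"dy":-11.9,"dz":0,"ax":0,"ay":0,"az":-5.1}]' 120; python3 - <<'E'
from station import *
from h import *
o=get_obs();print(o["moment"])
cupgo(o,O,179.1,.100)
for c in("top","scene"):
    p,d=read_camera(c); cv2.imwrite(f"pics/{c}8.png",p[:,:,::-1]);np.save(f"pics/{c}8.npy",d)
p=cv2.imread("pics/scene8.png")[100:310,290:470];cv2.imwrite("pics/s8z.png",cv2.resize(p,None,fx=3,fy=2.8))
E
```

```text
clock: 16.08
eef_pos: [0.4692, 0.1428, 0.1368]
eef_rot: [-0.028, -3.141, -0.0]
ft_force: [-0.0, -0.4, -1.6]
gripper_width: 0.0207
[-0.00707836  0.27427588  0.02879499]
t 16.07 pos [0.4692 0.1428 0.1368] head 179.0 tilt 0.0 q [ 17.  -4. -11.  83.   0.  18.] w 20.7 F [-0.  -0.4 -1.6]
d [-0.  -0.3  8.6] a [ 0.  -0.  -0.1]
```

View pics/s8z.png

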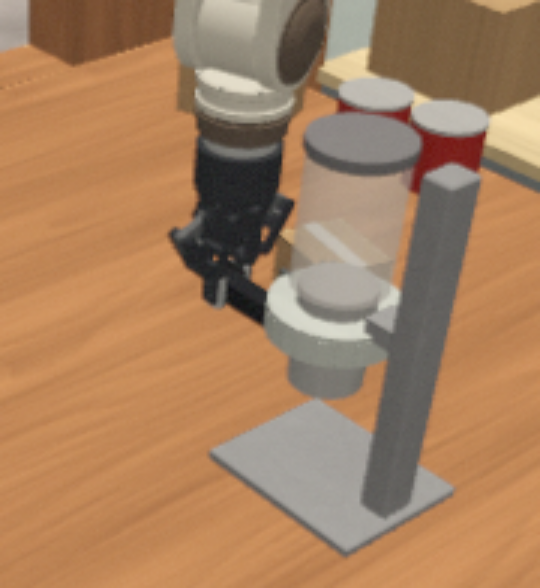

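```bash
python3 -m pendant '[{"jaw":10,"dx":0,"dy":0,"dz":3,"ax":0,"ay":0,"az":0},{"jaw":10,"dx":0,"dy":0,"dz":6,"ax":0,"ay":0,"az":0},{"jaw":10,"dx":0,"dy":0,"dz":7,"ax":0,"ay":0,"az":0},{"jaw":10,"dx":0,"dy":0,"dz":7,"ax":0,"ay":0,"az":0}]' 120; python3 - <<'E'
from station import *
from h import *
o=get_obs();print(o["moment"])
cupgo(o,O,179.1,.100)
E
```

```text
clock: 16.68
eef_pos: [0.4691, 0.1426, 0.1297]
eef_rot: [-0.026, -3.141, 0.0]
ft_force: [0.8, 0.8, -2.1]
gripper_width: 0.0205
[0.00204907 0.2918363  0.01631944]
t 16.68 pos [0.4691 0.1426 0.1297] head 179.1 tilt 0.01 q [ 17.  -4. -12.  82.  -0.  18.] w 20.5 F [ 0.8  0.8 -2.1]
d [-0.2 -0.1  1.5] a [-0. -0. -0.]
```

```bash
python3 -m pendant '[{"jaw":10,"dx":0,"dy":0,"dz":1,"ax":0,"ay":0,"az":0},{"jaw":10,"dx":0,"dy":0,"dz":1.6,"ax":0,"ay":0,"az":0},{"jaw":10,"dx":0,"dy":0,"dz":1.6,"ax":0,"ay":0,"az":0}]' 120; python3 - <<'E'
from station import *
from h import *
o=get_obs();print(o["moment"])
cupgo(o,O,179.1,.100)
E
```

```text
clock: 17.05
eef_pos: [0.4693, 0.1426, 0.1285]
eef_rot: [0.026, 3.141, 0.0]
ft_force: [-0.1, -0.1, -0.2]
gripper_width: 0.02
[-0.01521188  0.03080239 -0.0415608 ]
t 17.05 pos [0.4693 0.1426 0.1285] head 179.1 tilt 0.03 q [ 17.  -4. -12.  82.  -0.  18.] w 20.0 F [-0.1 -0.1 -0.2]
d [ 0.1 -0.1  0.3] a [ 0.  0. -0.]
```

```bash
python3 -m pendant '[{"jaw":10,"dx":0,"dy":0,"dz":0.4,"ax":0,"ay":0,"az":0},{"jaw":28,"dx":0,"dy":0,"dz":0.4,"ax":0,"ay":0,"az":0},{"jaw":60,"dx":0,"dy":0,"dz":0.4,"ax":0,"ay":0,"az":0},{"jaw":60,"dx":0,"dy":0,"dz":0.4,"ax":0,"ay":0,"az":0}]' 20; python3 - <<'E'
from station import *
from h import *
o=get_obs();go(o,None)
p,d=read_camera("wrist"); cv2.imwrite("pics/w9.png",p[:,:,::-1])
p,d=read_camera("scene")
W,_=cloud(calibration("scene"),d);f=box(W,[.54,.08,.09],[.66,.2,.16]); print(len(f),circ(f,.0345),f[:,2].min())
cv2.imwrite("pics/s9.png",cv2.resize(p[100:310,290:470,::-1],None,fx=3,fy=2.8))
E
```

```text
clock: 17.55
eef_pos: [0.4692, 0.1426, 0.1279]
eef_rot: [0.026, 3.141, -0.0]
ft_force: [-0.3, -0.3, 0.0]
gripper_width: 0.0598
t 17.55 pos [0.4692 0.1426 0.1279] head 179.1 tilt 0.01 q [ 17.  -4. -12.  82.  -0.  18.] w 59.8 F [-0.3 -0.3  0. ]
327 [0.5999 0.1407] 0.09664768600201175
```

View pics/s9.png

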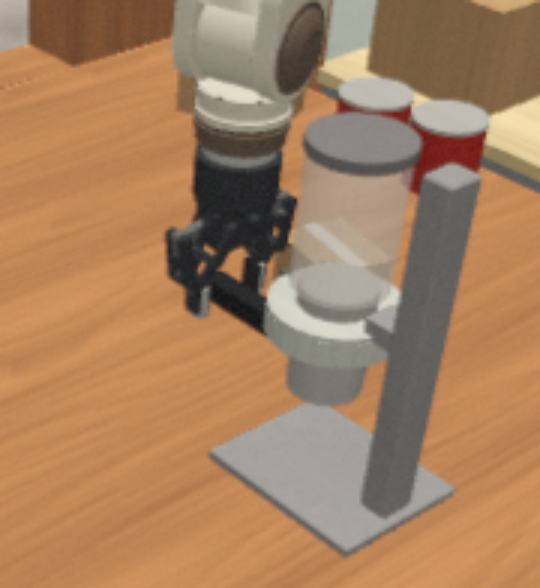

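View pics/w9.png

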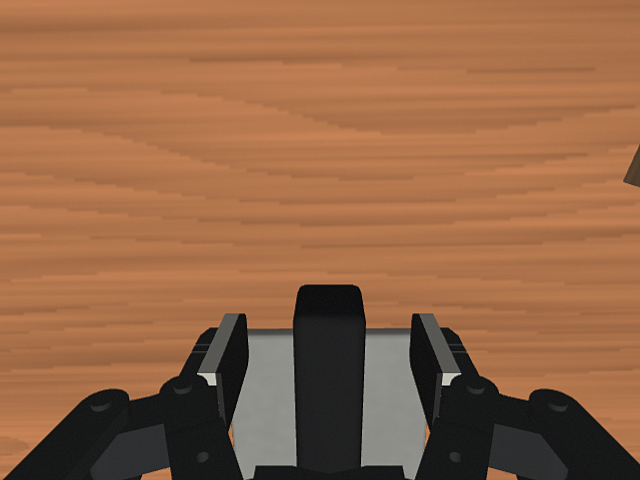

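The cup hangs level in the collar, with the handle centred between the open fingers (about 330, 290 in the wrist picture). I'll rise and back away.

```bash
python3 -m pendant '[{"jaw":60,"dx":0,"dy":0,"dz":-20,"ax":0,"ay":0,"az":0},{"jaw":60,"dx":0,"dy":0,"dz":-60,"ax":0,"ay":0,"az":0},{"jaw":60,"dx":20,"dy":0,"dz":-110,"ax":0,"ay":0,"az":0},{"jaw":60,"dx":80,"dy":0,"dz":-130,"ax":0,"ay":0,"az":0},{"jaw":60,"dx":120,"dy":0,"dz":-130,"ax":0,"ay":0,"az":0}]' 20; python3 -m pendant '[{"jaw":60,"dx":0,"dy":0,"dz":0,"ax":0,"ay":0,"az":0},{"jaw":60,"dx":0,"dy":0,"dz":0,"ax":0,"ay":0,"az":0}]'; python3 - <<'E'
from station import *
from h import *
o=get_obs();go(o,None)
k=calibration("wrist");T=np.eye(4);T[:3,:3]=R.from_rotvec(o["eef_rot"]).as_matrix();T[:3,3]=o["eef_pos"]
for c in("wrist","scene","top"):
    p,d=read_camera(c);cv2.imwrite(f"pics/{c}10.png",p[:,:,::-1])
    W,_=cloud(k,d,np.linalg.inv(T@k["mount"])) if c=="wrist" else cloud(calibration(c),d)
    f=box(W,[.54,.08,.09],[.66,.2,.158]); print(c,len(f),circ(f,.0345) if len(f)>30 else 0,f[:,2].min() if len(f) else 0)
    f=box(W,[.435,.08,.115],[.535,.2,.16])
    if len(f)>20:
        l=cv2.fitLine(f.astype(np.float32),cv2.DIST_HUBER,0,.001,.001).ravel();print(" handle yaw",np.degrees(np.arctan2(l[1],l[0])),"slope",np.degrees(np.arcsin(l[2])),rect(f),np.percentile(f[:,2],[5,50,95]))
    f=box(W,[.40,-.5,.167],[.56,-.36,.185]);print(" tin top",rect(f) if len(f) else 0,len(f), f[:,2].mean() if len(f) else 0)
E
```

```text
clock: 18.27
eef_pos: [0.348, 0.1446, 0.2597]
eef_rot: [0.026, 3.139, 0.002]
ft_force: [-0.1, 0.6, -0.6]
gripper_width: 0.0602
clock: 18.52
eef_pos: [0.3495, 0.1447, 0.2579]
eef_rot: [0.025, 3.141, 0.0]
ft_force: [0.3, 0.9, -0.3]
gripper_width: 0.0597
t 18.52 pos [0.3495 0.1447 0.2579] head 179.1 tilt 0.04 q [ 22. -18.  -9.  99.  -0.  23.] w 59.7 F [ 0.3  0.9 -0.3]
wrist 37 [0.6026 0.1405] 0.09923160361666507
 handle yaw -2.7037973 slope 1.7340595 (array([487.6, 143.1]), array([22. , 83.9]), 88.9) [0.12829876 0.14473826 0.14588863]
 tin top 0 0 0
scene 327 [0.5999 0.1407] 0.0976947744042701
 handle yaw -4.289255 slope -3.1809824 (array([489.5, 138.4]), array([27.3, 85.7]), 86.2) [0.12291326 0.14128946 0.1470509 ]
 tin top (array([ 494.6, -427.9]), array([56.4, 56.6]), 13.6) 486 0.17244835467491018
top 12 0 0.12736952910312122
 handle yaw -1.2989748 slope 1.4812675 (array([490.1, 142.5]), array([23.2, 88.7]), 88.8) [0.12914774 0.14576931 0.15050374]
 tin top (array([ 490.5, -425.2]), array([58.1, 57.6]), 20.2) 430 0.17370024979619555
```

View pics/scene10.png

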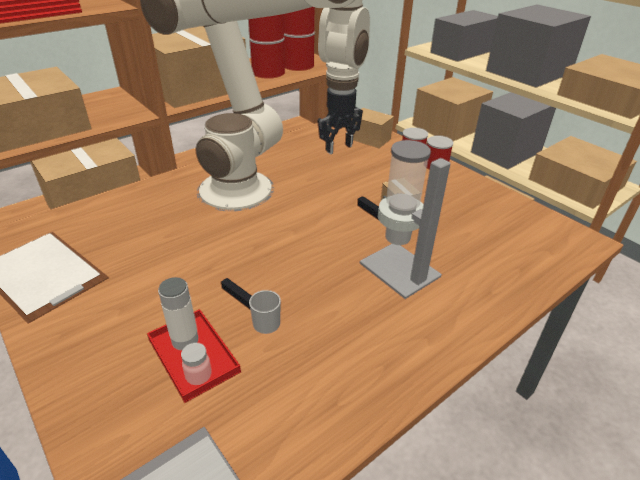

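View pics/wrist10.png

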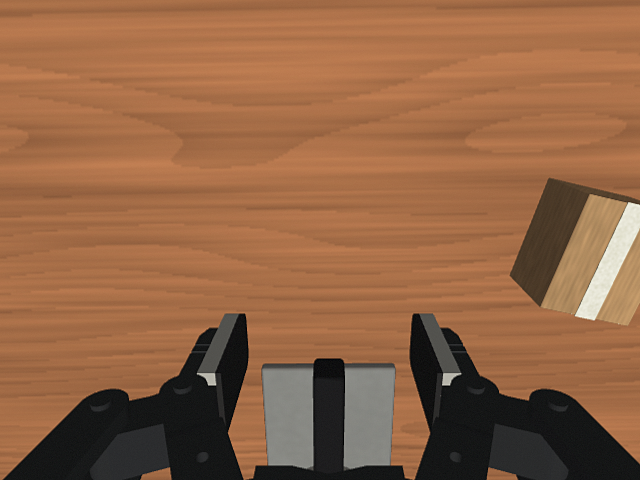

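```bash
python3 -c "
from station import *
print(close_job())"
```

```text
the job is handed in; nothing more can be done
None
```

The job is done and handed in at about 18.7 s. The tin stands in the tray's free half, and the lugged cup hangs locked in the dispenser's collar with its handle to the front.

- **Tin:** it stands upright about 50 mm to the free (-x) side of the tray's centre. Its top is at about 172–174 mm, as expected on the 4 mm floor. The last pictures show it released and clear of the jar.
- **Cup:** I pushed it up at the double rib, turned it 39° to the front without contact, and lowered it until the wrist no longer carried its weight.
- **Last cup checks:** the cup's axis is within about 1 mm of where I measured the dispenser's axis. The top of the handle is at about 146 mm, the nominal locked height. The handle's outline is at about -1.1° against the dispenser's -0.9°.
- **Disagreements:** the scene camera reads the handle outline 3–4° off. Straight-line fits of the handle points gave yaws of -1° to -4° and slopes of -3° to +2°. I blame the handle's side faces and the partly hidden view. The scene camera also reads positions about 2 mm off the other two cameras. All of this is inside the tolerances.
- **Bystanders:** the plain cup, jar and carton look untouched in the last pictures, though I did not measure them again. The open gripper is well clear of everything.

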